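# Unstack the lacquer panels onto their drying stands

### The job

Take the crosswise stack of five lacquer panels apart from the top down and lay each one on the drying stand of its own colour, flat across both battens, centred and lined up with the stand. Finish each layer before you start on the one below, and set the panels down without dropping them.

Things in the scene. Friction and masses are not known exactly. Their poses are not given: they have to be found in the camera images.
- red_panel: Loose black-edged lacquer plaque, red top face, small gilt marks; 120 (x) x 44 (y) x 16 (z) mm, 85 g. Origin: centre of its underside; x along its length, z up. Starts in the bottom layer, on a 10 mm plywood pallet: underside at 10 mm. It lies parallel to the teal one, on either side, centres 76 mm apart (32 mm gap).
- teal_panel: Loose black-edged lacquer plaque, teal top face, small gilt marks; 120 (x) x 44 (y) x 16 (z) mm, 85 g. Origin: centre of its underside; x along its length, z up. Starts in the bottom layer, on a 10 mm plywood pallet: underside at 10 mm. It lies parallel to the red one, on either side, centres 76 mm apart (32 mm gap).
- ivory_panel: Loose black-edged lacquer plaque, ivory top face, small gilt marks; 120 (x) x 44 (y) x 16 (z) mm, 85 g. Origin: centre of its underside; x along its length, z up. Starts in the middle layer, crosswise on red and teal: underside at 26 mm. It lies parallel to the blue one, on either side, centres 76 mm apart (32 mm gap).
- blue_panel: Loose black-edged lacquer plaque, blue top face, small gilt marks; 120 (x) x 44 (y) x 16 (z) mm, 85 g. Origin: centre of its underside; x along its length, z up. Starts in the middle layer, crosswise on red and teal: underside at 26 mm. It lies parallel to the ivory one, on either side, centres 76 mm apart (32 mm gap).
- orange_panel: Loose black-edged lacquer plaque, orange top face, small gilt marks; 120 (x) x 44 (y) x 16 (z) mm, 85 g. Origin: centre of its underside; x along its length, z up. Starts alone on top of the stack, crosswise over the middle of ivory and blue: underside at 42 mm.
- red_stand: Drying stand fixed to the bench: red plate 130 (x) x 66 (y) x 5 mm with two pale wooden battens across it (along y) at x = +-40 mm, 10 mm wide, tops 14 mm above the bench. Origin: centre of the plate's underside, at bench height; x along its length, z up. A panel on it lies along x across both battens, underside at 14 mm.
- teal_stand: Drying stand fixed to the bench: teal plate 130 (x) x 66 (y) x 5 mm with two pale wooden battens across it (along y) at x = +-40 mm, 10 mm wide, tops 14 mm above the bench. Origin: centre of the plate's underside, at bench height; x along its length, z up. A panel on it lies along x across both battens, underside at 14 mm.
- ivory_stand: Drying stand fixed to the bench: ivory plate 130 (x) x 66 (y) x 5 mm with two pale wooden battens across it (along y) at x = +-40 mm, 10 mm wide, tops 14 mm above the bench. Origin: centre of the plate's underside, at bench height; x along its length, z up. A panel on it lies along x across both battens, underside at 14 mm.
- blue_stand: Drying stand fixed to the bench: blue plate 130 (x) x 66 (y) x 5 mm with two pale wooden battens across it (along y) at x = +-40 mm, 10 mm wide, tops 14 mm above the bench. Origin: centre of the plate's underside, at bench height; x along its length, z up. A panel on it lies along x across both battens, underside at 14 mm.
- orange_stand: Drying stand fixed to the bench: orange plate 130 (x) x 66 (y) x 5 mm with two pale wooden battens across it (along y) at x = +-40 mm, 10 mm wide, tops 14 mm above the bench. Origin: centre of the plate's underside, at bench height; x along its length, z up. A panel on it lies along x across both battens, underside at 14 mm.

How it is judged:
By the outcome, as a careful person would: the job done as asked, in the order asked, and still so for the second after the job is handed in, with the robot touching nothing.
It also fails if it takes over 115 s, if anything falls off the work surface, if the arm or the gripper's body presses on something with over 40 N, if the wrist force passes 120 N, or if a joint passes its speed limit or range.

### The arm

A 6-joint arm with a two-finger parallel gripper is mounted at the origin on the work surface. World frame = base frame: x ahead of the robot, y to its left, z up, the work surface at z = 0. Lengths are in mm, angles in rad, forces in N, time in s.
With the tool pointing down it reaches from about 250 to 725 mm from the base axis. Payload 4 kg.
Tool frame: the origin (TCP) lies between the finger pads; the fingertips stand 25 mm ahead of it and the grasp point (between the pads) lies 6 mm ahead of it; z points along the fingers, y is the line along which they close (so a half turn about z gives the same grasp; the last joint's range is limited). The gripper opens to 85 mm and grips with 20 to 120 N. Pads are 22 mm wide; open, the fingers measure 114 mm over their backs; the gripper's body (76 mm by 85 mm) begins 54 mm behind the grasp point. The pads swing forward as they close: fully open they stand 13 mm farther back than shut.
Start: joints at [-1.116, 0.241, 0.005, 1.335, 0, 1.571], TCP at [219.639, -449.175, 256.306] pointing down, gripper open.
Joint ranges: [-2.72, 2.72], [-1.05, 1.87], [-1.09, 1.28], [-1.99, 2.15], [-1.42, 1.44], [-3.14, 3.14]. Speed limits (rad/s): [2.79, 2.79, 3.14, 3.14, 3.14, 3.14].

### API

Orientations are given as a unit quaternion [w, x, y, z].
In Python, from rig import r, optics gives the robot as it stands. The module is installed in compiled form; this text tells all that it offers.
- The arm moves only by the tool carry_out, never from a script. Its argument "steps" is one flat list of numbers, 6 for each row, row after row: the shift along the tool's x, y, z in units of 25 mm (1.0 is 25 mm), then the turn, a rotation vector about the tool's x, y, z in units of 5 degrees (1.0 is 5 degrees). A call has 1 to 20 rows; each row shifts and turns the commanded pose from where the row before left it, along the tool's axes as they then stand; what a row does not reach is not made up. A row lasts 1/12 s, in which the tool goes at most 41.7 mm and 7.16 degrees, less where a joint would pass 70% of its speed; a pose out of reach is approached as far as the arm can. A call is refused whole if a number of a shift passes 1 or a number of a turn 1, either way. A call with a gripper value outside its range is refused whole. "fingers" is the finger opening in mm, from 0 to 85.4, set as the call begins (left out, the last holds). The fingers move at their own pace and stop on an object; the grip force is fixed at half the most. Time passes only in rows, so rows that do not move let the fingers close. It gives the time, the measured TCP pose, the force, the opening and the grip force at its end, in the units of the state.
- r.read_state(): the state, without advancing time (a new reading comes with each control period).
- optics.camera(name): name is "side" or "top"; returns (picture, depth): 384x512x3 uint8, red, green, blue; 384x512 float32, mm along the optical axis (not along the pixel's ray), 0 where there is no reading.
- optics.get_calibration(name): a dict with "fov_y" (degrees; the focal length in pixels is half the picture's height over the tangent of half this angle, whatever the lens; pixels are square), "cx", "cy" (the principal point, pixels), "rvec" (rotation vector, rad) and "tvec" (3), from world to camera coordinates, as OpenCV has them. Camera axes: x right, y down, z forward; pixel columns grow to the right and rows downward; lengths in mm; the calibration is good to about 2 mm. A picture is of the moment at which its call begins. get_calibration takes no time and is no camera call.
- r.close_job(): hands the job in; it is judged then, once.
The state is a dict: "t": time; "joint_positions": joint angles; "qd": joint speeds; "effort": joint torques, N m; "position": TCP position; "eef_rot": TCP orientation; "contact_force": force on the tool from outside, world axes, zero at the start; "moment": the same for the moment, N m; "grip_width": finger opening in mm; "grasp_force": force on a finger pad.
Only numpy, scipy, OpenCV 4.12 (cv2) and the standard library are available. Lean on these libraries where they do the work, as an engineer would, in place of code of your own. Each camera call takes 0.05 s, during which the arm holds its last target. There are 200 camera calls.

## Working session

There is one attempt and no reset: what is moved stays moved. The work goes in short steps, Python scripts to look and compute and a tool call to move; the robot and the scene stay as the last step left them, time stands still between calls to the robot, and variables do not carry over. Pictures are saved under pics/ and viewed, at most 17 in all, crops included, and the job is handed in when it is done.

Besides the shell and the picture viewer there is one more tool, called as name(argument=value, ...) on one line, values as JSON. carry_out: Moves the arm, as the interface text tells. Its arguments: {"type":"object","properties":{"steps":{"type":"array","items":{"type":"number"}},"fingers":{"type":"number"}},"required":["steps"]}

```bash
mkdir -p pics; python3 - <<'E'
from rig import r, optics
import cv2,numpy as np
print(r.read_state())
for n in("top","side"):
    p,d=optics.camera(n);np.savez(f"{n}0.npz",p=p,d=d);c=optics.get_calibration(n);print(n,c)
    cv2.imwrite(f"pics/{n}0.png",cv2.resize(p[:,:,::-1],(800,600),interpolation=cv2.INTER_CUBIC))
E
```

```text
{'t': 0.0, 'joint_positions': array([-1.11600071e+00,  2.41402435e-01,  3.73891716e-03,  1.33518661e+00,
        4.24827247e-06,  1.57079569e+00]), 'qd': array([-0.00164837,  0.0009302 ,  0.00181099, -0.00050577, -0.00139589,
       -0.0013375 ]), 'effort': array([ 6.37049525e-04, -3.72321296e+01,  2.52403897e+01,  1.70887378e-02,
        7.58080455e-05,  2.55813973e-06]), 'position': array([ 219.39074437, -448.66429184,  255.42376403]), 'eef_rot': array([-1.00094320e-03,  9.74255753e-01,  2.25443280e-01, -2.29437831e-04]), 'contact_force': array([ 0.61864324,  0.23037622, -0.24147347]), 'moment': array([-0.02396184,  0.02296104, -0.0380504 ]), 'grasp_force': 0.0, 'grip_width': 85.68854772704493}
top {'fov_y': 47.96009074886962, 'cx': 260.9716629001696, 'cy': 191.63471441449957, 'rvec': array([ 2.1613166 , -2.21242164,  0.09585724]), 'tvec': array([ -4.08455305, 535.5929512 , 938.6118123 ])}
side {'fov_y': 48.933742604376064, 'cx': 258.86850202494077, 'cy': 196.11269174571996, 'rvec': array([ 0.65077373, -2.52744377,  1.32592043]), 'tvec': array([462.56929915, 211.47060283, 825.90568136])}
```

View pics/top0.png

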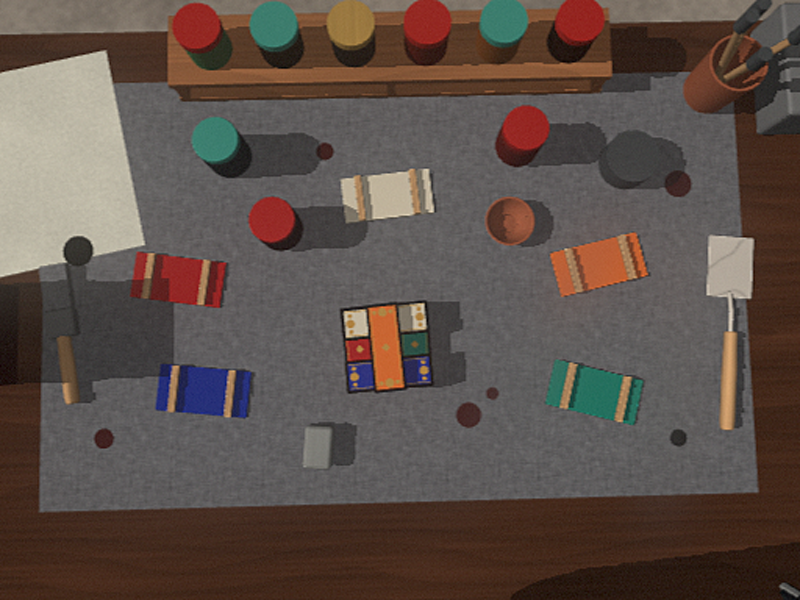

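View pics/side0.png

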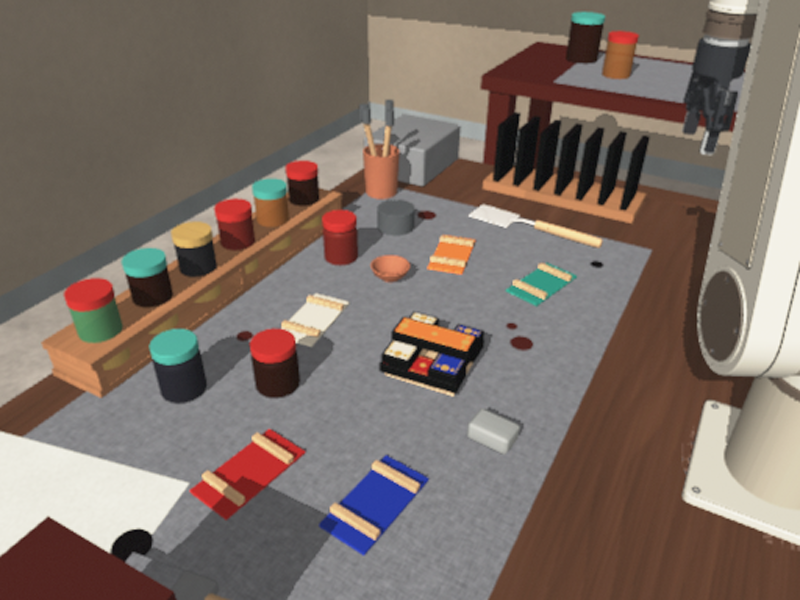

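The top view is upright with the robot at the bottom. The stack is centred near (387,347). The stands are red (180,278), blue (204,390), ivory (388,195), orange (600,264) and teal (595,391) in 800x600 pixels. The obstacle jars all stand away from the stands, except one red lid at (275,222). Next I'll measure poses by colour.

```bash
cat > h.py <<'E'
from rig import r, optics
import cv2,numpy as np
from scipy.spatial.transform import Rotation as R
def world(n,uv,z):
    c=optics.get_calibration(n);f=192/np.tan(np.radians(c["fov_y"]/2))
    M=cv2.Rodrigues(c["rvec"])[0];o=-M.T@c["tvec"]
    uv=np.atleast_2d(uv).astype(float)
    d=np.c_[(uv[:,0]-c["cx"])/f,(uv[:,1]-c["cy"])/f,np.ones(len(uv))]@M
    return (o+d*((z-o[2])/d[:,2])[:,None])[:,:2]
HUE=dict(red=(174,6,120,70),orange=(7,18,150,110),teal=(70,95,80,30),blue=(112,128,120,40),ivory=(15,40,0,110))
def mask(p,c):
    h,s,v=cv2.split(cv2.cvtColor(p,cv2.COLOR_RGB2HSV));a,b,sm,vm=HUE[c]
    hm=(h>=a)|(h<=b) if a>b else (h>=a)&(h<=b)
    m=hm&(s>=sm)&(v>=vm)
    if c=="ivory": m=(s<70)&(v>=120)&(p[...,0].astype(int)-p[...,2]>5)
    return m
def fit(p,c,uv,rad,z,n="top"):
    m=mask(p,c);yy,xx=np.nonzero(m);k=np.hypot(xx-uv[0],yy-uv[1])<rad
    mm=np.zeros(m.shape,np.uint8);mm[yy[k],xx[k]]=1
    nl,lab,st,_=cv2.connectedComponentsWithStats(mm)
    keep=np.isin(lab,[i for i in range(1,nl) if st[i,4]>=25]);yy,xx=np.nonzero(keep)
    w=world(n,np.c_[xx,yy],z).astype(np.float32)
    (cx,cy),(a,b),t=cv2.minAreaRect(w)
    if a<b:a,b,t=b,a,t+90
    return np.round([cx,cy,a,b,(t+90)%180-90],1)
def pose():
    s=r.read_state();q=s["eef_rot"];m=R.from_quat(q[[1,2,3,0]]).as_matrix()
    return s,s["position"],m
E
python3 - <<'E'
from h import *
p=np.load("top0.npz")["p"];k=.64
for c,uv in dict(red=(180,278),blue=(204,390),ivory=(388,195),orange=(600,264),teal=(595,391)).items():
    print("stand",c,fit(p,c,np.array(uv)*k,36,5))
for c,z in dict(orange=58,ivory=42,blue=42,red=26,teal=26).items():
    print("panel",c,fit(p,c,np.array((387,347))*k,40,z))
cr=cv2.resize(p[185:257,210:300,::-1],(720,576),interpolation=cv2.INTER_CUBIC)
cv2.imwrite("pics/crop0.png",cr)
s,x,m=pose();print(m.round(3))
E
```

```text
stand red [573.7 314.9 130.2  65.9  81.5]
stand blue [413.7 278.6 129.7  65.5  83.6]
stand ivory [690.7  11.  131.6  65.8 -84.3]
stand orange [ 583.  -295.3  130.5   65.2  -77.3]
stand teal [ 398.1 -280.4  130.8   65.9   75.2]
panel orange [468.8  15.9 112.1  38.3   4.8]
panel ivory [505.2  16.8 112.7  33.2 -85.3]
panel blue [434.   12.5 113.4  32.2 -85.7]
panel red [466.3  55.5  33.8  28.6 -85.4]
panel teal [473.3 -25.1  28.6  28.5  88.7]
[[ 0.898  0.439 -0.001]
 [ 0.439 -0.898  0.002]
 [ 0.    -0.002 -1.   ]]
```

View pics/crop0.png

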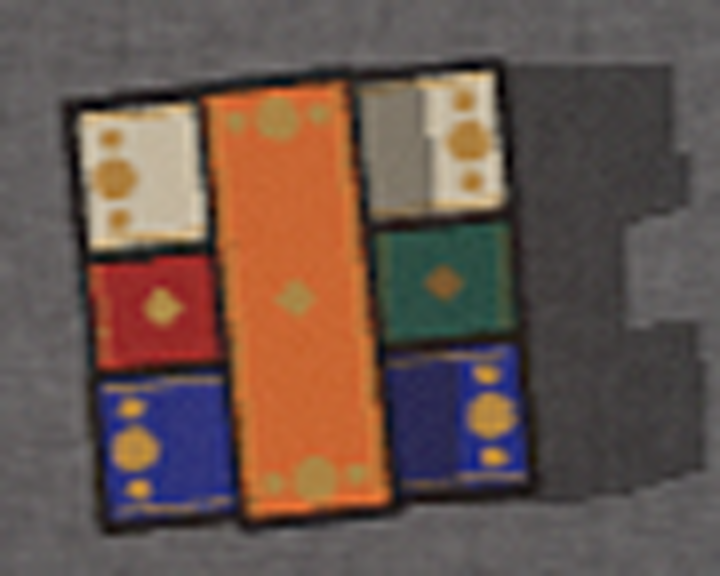

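The crop shows the orange panel on top at a yaw of about 5°, with ivory and blue crosswise below it and red (left) and teal (right) at the bottom. First move: turn to the orange panel's yaw and go above it.

carry_out(steps=[0,0,0,0,0,0.85,0,0,0,0,0,0.85,0,0,0,0,0,0.85,0,0,0,0,0,0.85,0,0,0,0,0,0.85,0.6,-0.9,0,0,0,0,0.6,-0.9,0,0,0,0,0.6,-0.9,0,0,0,0,0.6,-0.9,0,0,0,0,0.6,-0.9,0,0,0,0,0.6,-0.9,0,0,0,0,0.6,-0.9,0,0,0,0,0.6,-0.9,0,0,0,0,0.6,-0.9,0,0,0,0,0.6,-0.9,0,0,0,0,0.6,-0.9,0,0,0,0,0.6,-0.9,0,0,0,0,0.6,-0.9,0,0,0,0,0.6,-0.9,0,0,0,0,0.6,-0.9,0,0,0,0], fingers=60)

```text
t: 1.77
position: [415.7, -92.6, 256.0]
eef_rot: [-0.0, 0.999, 0.042, -0.0]
contact_force: [1.3, 0.1, -0.2]
grip_width: 59.9
grasp_force: 0.0
```

```bash
cat >> h.py <<'E'
def plan(x,y,z,yaw):
    s,p,m=pose();y0=np.degrees(np.arctan2(m[1,0],m[0,0]));turn=-((yaw-y0+180)%360-180)
    m2=m@R.from_rotvec([0,0,np.radians(turn)]).as_matrix()
    d=m2.T@(np.array([x,y,z])-p)
    tilt=np.degrees(R.from_matrix(m2.T@(R.from_euler("z",yaw,degrees=True).as_matrix()@np.diag([1,-1,-1]))).as_rotvec())
    print("t",round(s["t"],2),"pos",p.round(1),"yaw",y0.round(2),"j",s["joint_positions"].round(2),"w",round(s["grip_width"],1),"F",s["contact_force"].round(1))
    print("turn units",round(turn/5,3),"then shift units",(d/25).round(3),"tilt err units",(tilt/5).round(3))
E
python3 -c "
from h import *
plan(468.8,15.9,67,4.8)"
```

```text
t 1.77 pos [415.7 -92.6 256. ] yaw 4.81 j [-0.22  0.09 -0.17  1.3  -0.    2.84] w 59.9 F [ 1.3  0.1 -0.2]
turn units 0.002 then shift units [ 2.485 -4.147  7.558] tilt err units [-0.002  0.008 -0.   ]
```

carry_out(steps=[0.5,-0.83,0.6,0,0,0,0.5,-0.83,0.6,0,0,0,0.5,-0.83,0.6,0,0,0,0.5,-0.83,0.6,0,0,0,0.49,-0.83,0.6,0,0,0,0,0,0.8,0,0,0,0,0,0.8,0,0,0,0,0,0.8,0,0,0,0,0,0.4,0,0,0,0,0,0.2,0,0,0,0,0,0,0,0,0,0,0,0,0,0,0])

```text
t: 2.77
position: [469.0, 14.6, 106.4]
eef_rot: [0.0, 0.999, 0.042, -0.0]
contact_force: [0.4, 0.0, 1.0]
grip_width: 60.0
grasp_force: 0.0
```

```bash
python3 -c "
from h import *
plan(468.8,15.9,64,4.8)
for n in ('side','top'):
    p,d=optics.camera(n)
    if n=='side': q=p[170:270,230:330]
    else: print(fit(p,'orange',(248,222),40,58)); continue
    cv2.imwrite('pics/s1.png',cv2.resize(q[:,:,::-1],(600,600),interpolation=cv2.INTER_CUBIC))"
```

```text
t 2.77 pos [469.   14.6 106.4] yaw 4.8 j [ 0.03  0.31 -0.33  0.94 -0.    3.09] w 60.0 F [0.4 0.  1. ]
turn units 0.001 then shift units [-0.002 -0.054  1.697] tilt err units [0.    0.002 0.   ]
[0. 0. 0. 0. 0.]
```

View pics/s1.png

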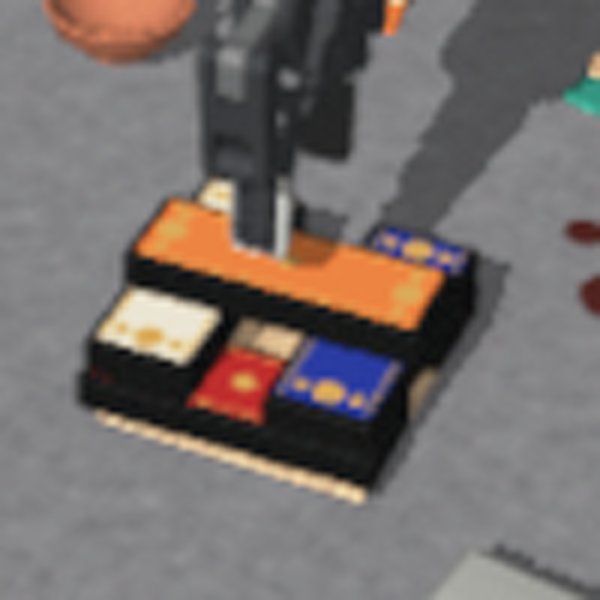

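The side crop shows the fingers straddling the orange panel, with the near tip at about crop (235–290, 250). I'll use that to check the fingertip height.

```bash
python3 -c "
from h import *
for z in (75,81,87,93):
    print(z,[world('side',(230+u/6,170+v/6),z).round(1).tolist() for u,v in((235,245),(270,257),(290,255))])"
```

```text
75 [[[480.6, 38.1]], [[466.0, 38.3]], [[460.1, 33.6]]]
81 [[[477.1, 45.3]], [[462.6, 45.5]], [[456.8, 40.8]]]
87 [[[473.6, 52.5]], [[459.3, 52.7]], [[453.5, 48.1]]]
93 [[[470.1, 59.7]], [[455.9, 59.9]], [[450.2, 55.3]]]
```

carry_out(steps=[0,-0.05,0.7,0,0,0,0,0,0.6,0,0,0,0,0,0.4,0,0,0,0,0,0,0,0,0,0,0,0,0,0,0])

```text
t: 3.28
position: [469.0, 15.8, 64.3]
eef_rot: [-0.0, 0.999, 0.042, 0.0]
contact_force: [-0.3, 0.7, 0.2]
grip_width: 59.9
grasp_force: 0.0
```

carry_out(steps=[0,0,0,0,0,0,0,0,0,0,0,0,0,0,0,0,0,0,0,0,0,0,0,0,0,0,0,0,0,0,0,0,0,0,0,0], fingers=25)

```text
t: 3.78
position: [470.1, 15.8, 65.4]
eef_rot: [0.0, 0.999, 0.042, 0.002]
contact_force: [-1.0, -0.4, 6.3]
grip_width: 42.3
grasp_force: 62.3
```

carry_out(steps=[0,0,-0.3,0,0,0,0,0,-0.5,0,0,0,0,0,-0.8,0,0,-0.5,0,0,-0.8,0,0,-1,0,0,-0.8,0,0,-1,0,0,-0.8,0,0,-1,0,0,0,0,0,-1,0,0,0,0,0,-1,0,0,0,0,0,-1,0,0,0,0,0,-1,0,0,0,0,0,-1,0,0,0,0,0,-1,0,0,0,0,0,-1,0,0,0,0,0,-1,0,0,0,0,0,-1,0,0,0,0,0,-1,0,0,0,0,0,-1,0,0,0,0,0,-1,0,0,0,0,0,-1,0,0,0,0,0,-1])

```text
t: 5.45
position: [468.5, 15.8, 164.2]
eef_rot: [-0.0, 0.691, 0.723, -0.0]
contact_force: [0.4, -0.1, -1.6]
grip_width: 42.4
grasp_force: 61.5
```

```bash
python3 -c "
from h import *
plan(583,-295.3,90,102.7)
p,d=optics.camera('top');np.savez('top1.npz',p=p)
for c in('ivory','blue'): print(c,fit(p,c,(248,222),40,42))
for n,p in(('top',p),('side',optics.camera('side')[0])):
  cv2.imwrite(f'pics/{n}2.png',cv2.resize(p[110:290,150:350,::-1],(650,585),interpolation=cv2.INTER_CUBIC))"
```

```text
t 5.45 pos [468.5  15.8 164.2] yaw 92.55 j [ 0.03  0.24 -0.24  1.09  0.    1.56] w 42.4 F [ 0.4 -0.1 -1.6]
turn units -2.029 then shift units [-13.148   1.731   2.967] tilt err units [-0.002 -0.001  0.   ]
ivory [469.3  20.4 169.4 153.1   3.5]
blue [0. 0. 0. 0. 0.]
```

View pics/side2.png

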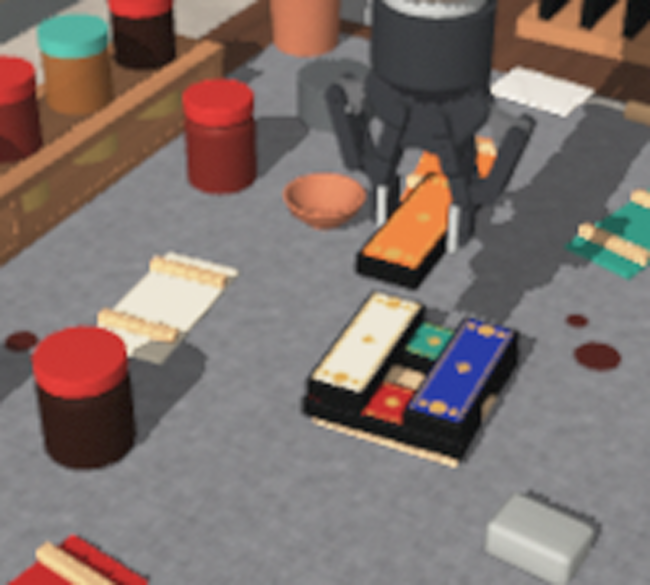

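Orange is held level and the middle layer is undisturbed (ivory and blue at crop (368,340) and (463,368)). Moving to the orange stand.

carry_out(steps=[0,0,0,0,0,-1,0,0,0,0,0,-1,-0.94,0.124,0,0,0,0,-0.94,0.124,0,0,0,0,-0.94,0.124,0,0,0,0,-0.94,0.124,0,0,0,0,-0.94,0.124,0,0,0,0,-0.94,0.124,0,0,0,0,-0.94,0.124,0,0,0,0,-0.94,0.124,0,0,0,0,-0.94,0.124,0,0,0,0,-0.94,0.124,0,0,0,0,-0.94,0.124,0,0,0,0,-0.94,0.124,0,0,0,0,-0.94,0.124,0,0,0,0,-0.94,0.124,0,0,0,0,0,0,0.9,0,0,0,0,0,0.9,0,0,0,0,0,0.9,0,0,0,0,0,0.9,0,0,0])

```text
t: 7.22
position: [581.1, -296.6, 72.9]
eef_rot: [-0.0, 0.628, 0.778, 0.0]
contact_force: [-0.6, -0.6, -0.5]
grip_width: 42.6
grasp_force: 61.6
```

```bash
python3 -c "
from h import *
plan(583,-295.3,39.5,102.7)
p,d=optics.camera('top');np.savez('top2.npz',p=p)
for c in('ivory','blue'): print(c,fit(p,c,(248,222),40,42))
for c in('red','teal'): print(c,fit(p,c,(248,222),40,26))
"
```

```text
t 7.22 pos [ 581.1 -296.6   72.9] yaw 102.13 j [-0.47  0.66  0.17  1.08  0.    0.89] w 42.6 F [-0.6 -0.6 -0.5]
turn units -0.114 then shift units [0.033 0.085 1.337] tilt err units [-0.001 -0.002  0.   ]
ivory [506.5  16.9 112.7  30.8 -85.5]
blue [434.   12.3 113.9  32.2 -85.7]
red [466.5  53.3  38.2  28.5 -84.3]
teal [472.2 -25.   33.   30.7  88.6]
```

carry_out(steps=[0.03,0.09,0.5,0,0,-0.11,0,0,0.4,0,0,0,0,0,0.25,0,0,0,0,0,0.1,0,0,0,0,0,0.05,0,0,0,0,0,0,0,0,0])

```text
t: 7.77
position: [583.7, -295.3, 41.9]
eef_rot: [0.0, 0.624, 0.782, 0.0]
contact_force: [-0.7, -0.2, -0.8]
grip_width: 42.4
grasp_force: 61.5
```

```bash
python3 -c "
from h import *
plan(583,-295.3,37.3,102.7)
p=optics.camera('side')[0]
cv2.imwrite('pics/s3.png',cv2.resize(p[130:200,250:350,::-1],(800,560),interpolation=cv2.INTER_CUBIC))
"
```

```text
t 7.77 pos [ 583.7 -295.3   41.9] yaw 102.85 j [-0.47  0.7   0.15  1.02 -0.    0.88] w 42.4 F [-0.7 -0.2 -0.8]
turn units 0.03 then shift units [ 0.006 -0.029  0.183] tilt err units [0.008 0.007 0.   ]
```

View pics/s3.png

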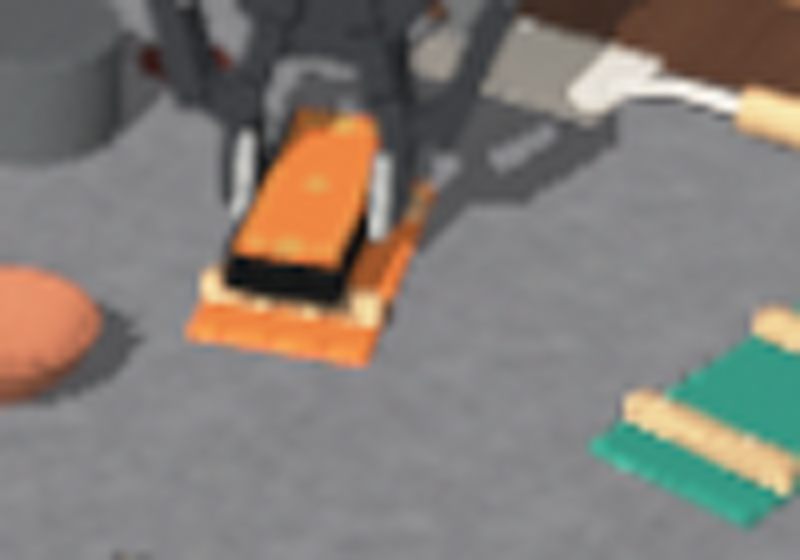

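Orange hangs just over its battens (panel at crop (305,200)), centred on the stand. Lowering it slowly.

carry_out(steps=[0,-0.02,0.06,0,0,0,0,0,0.05,0,0,0,0,0,0.03,0,0,0,0,0,0,0,0,0])

```text
t: 8.15
position: [582.8, -295.2, 37.8]
eef_rot: [-0.0, 0.624, 0.782, 0.0]
contact_force: [0.0, -0.7, -0.1]
grip_width: 42.6
grasp_force: 61.5
```

carry_out(steps=[0,0,0.04,0,0,0,0,0,0.03,0,0,0,0,0,0,0,0,0,0,0,0,0,0,0])

```text
t: 8.48
position: [582.9, -295.3, 37.4]
eef_rot: [0.0, 0.624, 0.782, 0.0]
contact_force: [-2.8, 1.1, 5.8]
grip_width: 42.6
grasp_force: 62.3
```

Contact felt (5.8 N). Release, lift and head for ivory.

carry_out(steps=[0,0,0,0,0,0,0,0,0,0,0,0,0,0,0,0,0,0,0,0,0,0,0,0,0,0,-0.3,0,0,0,0,0,-0.6,0,0,0,0,0,-1,0,0,0.82,0,0,-1,0,0,0.82,0,0,-1,0,0,0,0.95,-0.15,0,0,0,0,0.95,-0.15,0,0,0,0,0.95,-0.15,0,0,0,0,0.95,-0.15,0,0,0,0,0.95,-0.15,0,0,0,0,0.95,-0.15,0,0,0,0,0.95,-0.15,0,0,0,0,0.95,-0.15,0,0,0,0,0.95,-0.15,0,0,0,0,0.95,-0.15,0,0,0,0,0.95,-0.15,0,0,0,0], fingers=60)

```text
t: 10.15
position: [520.4, -37.2, 134.2]
eef_rot: [0.0, 0.678, 0.735, 0.0]
contact_force: [-0.2, 0.4, 0.7]
grip_width: 59.9
grasp_force: 0.0
```

```bash
python3 -c "
from h import *
plan(508,16.9,48,94.5)
p,d=optics.camera('top');np.savez('top3.npz',p=p)
print('orange',fit(p,'orange',(384,169),36,30))
cv2.imwrite('pics/t4.png',cv2.resize(p[140:260,210:430,::-1],(792,432),interpolation=cv2.INTER_CUBIC))
"
```

```text
t 10.15 pos [520.4 -37.2 134.2] yaw 94.65 j [-0.07  0.37 -0.15  1.05  0.    1.42] w 59.9 F [-0.2  0.4  0.7]
turn units 0.03 then shift units [ 2.195 -0.326  3.448] tilt err units [0.01  0.001 0.   ]
orange [ 580.  -288.2  128.1   63.1  -77.9]
```

View pics/t4.png

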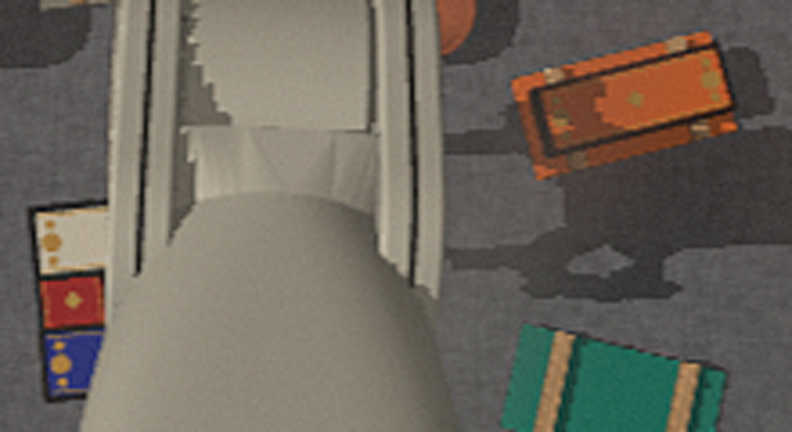

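The orange panel's corners are at crop (535,93), (718,45), (735,107) and (551,156). I'll convert them to check its placement.

```bash
python3 -c "
from h import *
q=np.array([(535,93),(718,45),(735,107),(551,156)])/3.6+[210,140]
w=world('top',q,30);print(w.round(1),w.mean(0).round(1),cv2.minAreaRect(w.astype(np.float32)))"
```

```text
[[ 587.  -234.2]
 [ 614.3 -348.7]
 [ 575.5 -357.2]
 [ 547.8 -242.4]] [ 581.2 -295.6] ((581.0745239257812, -295.547607421875), (39.99433517456055, 118.79689025878906), 13.419023513793945)
```

carry_out(steps=[0.73,-0.11,0.2,0,0,0.03,0.73,-0.11,0.2,0,0,0,0.73,-0.11,0.3,0,0,0,0,0,0.6,0,0,0,0,0,0.6,0,0,0,0,0,0.6,0,0,0,0,0,0.6,0,0,0,0,0,0.3,0,0,0,0,0,0,0,0,0])

```text
t: 10.95
position: [506.7, 15.6, 47.2]
eef_rot: [-0.001, 0.679, 0.734, -0.001]
contact_force: [0.4, -0.8, -0.4]
grip_width: 59.9
grasp_force: 0.0
```

Orange is within about 2 mm of the stand's centre. Next: grip ivory, lift it and carry it over.

carry_out(steps=[0,0,0,0,0,0,0,0,0,0,0,0,0,0,0,0,0,0,0,0,0,0,0,0,0,0,0,0,0,0,0,0,0,0,0,0,0,0,-0.3,0,0,0,0,0,-0.5,0,0,0,0,0,-0.8,0,0,0,0,0,-0.8,0,0,-0.24,0,0,-0.6,0,0,0,-0.1,0.8,0,0,0,0,-0.1,0.8,0,0,0,0,-0.1,0.8,0,0,0,0,-0.1,0.8,0,0,0,0,-0.1,0.8,0,0,0,0,-0.1,0.8,0,0,0,0,-0.1,0.8,0,0,0,0,-0.1,0.8,0,0,0,0,-0.1,0.8,0,0,0,0], fingers=25)

```text
t: 12.62
position: [689.7, 11.2, 123.3]
eef_rot: [-0.001, 0.671, 0.741, -0.0]
contact_force: [0.3, 0.1, -1.4]
grip_width: 42.8
grasp_force: 61.9
```

```bash
python3 -c "
from h import *
plan(690.7,11,40,95.7)
p=optics.camera('side')[0]
cv2.imwrite('pics/s5.png',cv2.resize(p[130:270,150:330,::-1],(720,560),interpolation=cv2.INTER_CUBIC))
"
```

```text
t 12.62 pos [689.7  11.2 123.3] yaw 95.71 j [0.02 0.7  0.38 1.25 0.   1.49] w 42.8 F [ 0.3  0.1 -1.4]
turn units 0.002 then shift units [-0.014  0.045  3.331] tilt err units [-0.016 -0.002  0.   ]
```

View pics/s5.png

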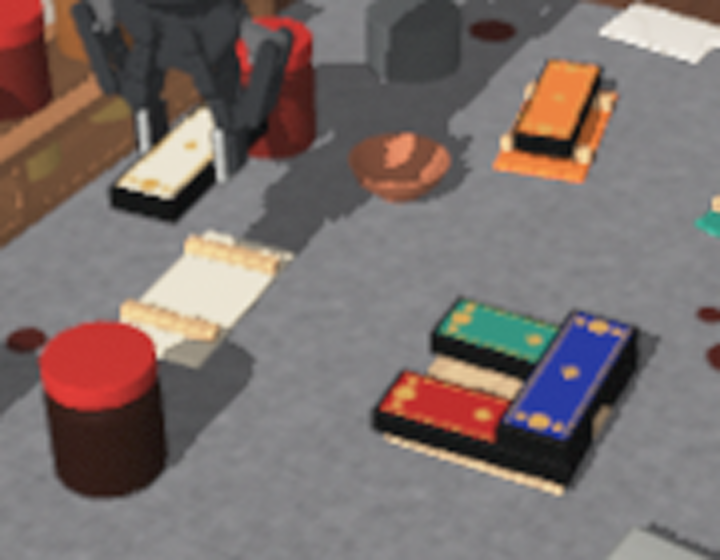

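Ivory is held level, and orange is flat on its stand (crop (560,105)). Lowering ivory.

carry_out(steps=[-0.06,0.04,0.5,0,0,0,0,0,0.8,0,0,0,0,0,0.8,0,0,0,0,0,0.7,0,0,0,0,0,0.4,0,0,0,0,0,0.15,0,0,0,0,0,0.05,0,0,0,0,0,0,0,0,0,0,0,0,0,0,0])

```text
t: 13.42
position: [690.6, 9.8, 39.0]
eef_rot: [0.0, 0.671, 0.741, 0.0]
contact_force: [-0.5, 0.0, -0.0]
grip_width: 42.5
grasp_force: 61.9
```

carry_out(steps=[0,0,0.04,0,0,0,0,0,0.03,0,0,0,0,0,0,0,0,0])

```text
t: 13.67
position: [690.9, 9.9, 37.6]
eef_rot: [0.0, 0.671, 0.741, 0.0]
contact_force: [-0.5, -0.3, 1.7]
grip_width: 42.7
grasp_force: 62.1
```

carry_out(steps=[0,0,0.04,0,0,0,0,0,0.02,0,0,0,0,0,0,0,0,0])

```text
t: 13.92
position: [690.9, 9.8, 37.6]
eef_rot: [0.001, 0.671, 0.741, 0.001]
contact_force: [-2.2, 0.4, 8.3]
grip_width: 42.4
grasp_force: 63.1
```

carry_out(steps=[0,0,0,0,0,0,0,0,0,0,0,0,0,0,0,0,0,0,0,0,0,0,0,0,0,0,-0.3,0,0,0,0,0,-0.6,0,0,0,0,0,-1,0,0,0.24,0,0,-1,0,0,0,0,0,-1,0,0,0,0.083,-0.93,0,0,0,0,0.083,-0.93,0,0,0,0,0.083,-0.93,0,0,0,0,0.083,-0.93,0,0,0,0,0.083,-0.93,0,0,0,0,0.083,-0.93,0,0,0,0,0.083,-0.93,0,0,0,0,0.083,-0.93,0,0,0,0,0.083,-0.93,0,0,0,0,0.083,-0.93,0,0,0,0,0.083,-0.93,0,0,0,0], fingers=60)

```text
t: 15.58
position: [432.8, 12.5, 133.3]
eef_rot: [0.0, 0.679, 0.734, 0.0]
contact_force: [-0.2, 0.6, 0.4]
grip_width: 59.8
grasp_force: 0.0
```

```bash
python3 -c "
from h import *
plan(432.5,12.4,48,94.5)
p=optics.camera('top')[0]
print(fit(p,'ivory',(248,124),30,30))
"
```

```text
t 15.58 pos [432.8  12.5 133.3] yaw 94.51 j [ 0.03  0.21 -0.38  0.98 -0.    1.52] w 59.8 F [-0.2  0.6  0.4]
turn units 0.001 then shift units [-3.000e-03 -1.400e-02  3.413e+00] tilt err units [0.01  0.001 0.   ]
[684.9  10.2 123.   64.2 -84.4]
```

carry_out(steps=[0,0,0.7,0,0,0,0,0,0.8,0,0,0,0,0,0.8,0,0,0,0,0,0.7,0,0,0,0,0,0.4,0,0,0,0,0,0,0,0,0,0,0,0,0,0,0])

```text
t: 16.22
position: [433.7, 12.5, 47.8]
eef_rot: [-0.0, 0.679, 0.734, -0.0]
contact_force: [-0.3, 0.3, -0.2]
grip_width: 60.0
grasp_force: 0.0
```

carry_out(steps=[0,0,0,0,0,0,0,0,0,0,0,0,0,0,0,0,0,0,0,0,0,0,0,0,0,0,0,0,0,0,0,0,0,0,0,0,0,0,-0.3,0,0,0,0,0,-0.5,0,0,0,0,0,-0.8,0,0,0.73,0,0,-0.8,0,0,0.73,0,0,-0.6,0,0,0.72,0.95,-0.18,0,0,0,0,0.95,-0.18,0,0,0,0,0.95,-0.18,0,0,0,0,0.95,-0.18,0,0,0,0,0.95,-0.18,0,0,0,0,0.95,-0.18,0,0,0,0,0.95,-0.18,0,0,0,0,0.95,-0.18,0,0,0,0,0.95,-0.18,0,0,0,0], fingers=25)

```text
t: 17.88
position: [416.8, 230.5, 123.2]
eef_rot: [0.0, 0.745, 0.667, -0.0]
contact_force: [0.6, 0.4, -0.5]
grip_width: 42.8
grasp_force: 61.8
```

```bash
python3 -c "
from h import *
plan(413.7,278.6,40,83.6)
p=optics.camera('top')[0];np.savez('top5.npz',p=p)
for c in('red','teal'): print(c,fit(p,c,(248,222),45,26))
print(fit(p,'ivory',(248,124),30,30))
cv2.imwrite('pics/t6.png',cv2.resize(p[100:260,90:310,::-1],(792,576),interpolation=cv2.INTER_CUBIC))
"
```

```text
t 17.88 pos [416.8 230.5 123.2] yaw 83.61 j [ 0.51  0.3  -0.28  0.99 -0.    2.19] w 42.8 F [ 0.6  0.4 -0.5]
turn units 0.003 then shift units [ 1.898 -0.337  3.329] tilt err units [-0.001  0.001 -0.   ]
red [467.6  53.4 112.5  38.2   5.4]
teal [472.7 -24.  113.3  38.    2.3]
[685.    9.5 124.5  64.5 -84.4]
```

View pics/t6.png

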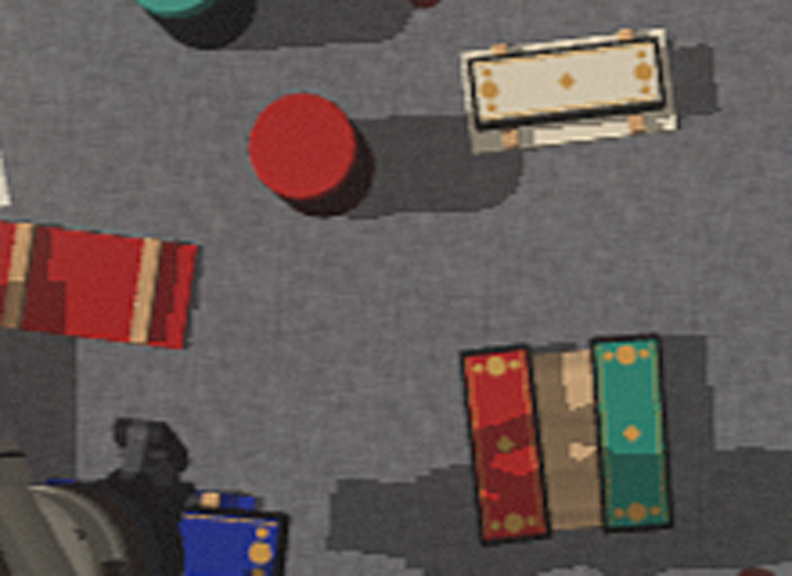

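Ivory lies on its stand (crop (567,80)); red and teal are undisturbed at crop (505,445) and (632,433). Lowering blue.

carry_out(steps=[0.95,-0.17,0,0,0,0,0.95,-0.17,0,0,0,0,0,0,0.6,0,0,0,0,0,0.8,0,0,0,0,0,0.8,0,0,0,0,0,0.6,0,0,0,0,0,0.4,0,0,0,0,0,0.1,0,0,0,0,0,0,0,0,0,0,0,0,0,0,0])

```text
t: 18.77
position: [414.6, 277.8, 41.0]
eef_rot: [0.0, 0.746, 0.667, 0.0]
contact_force: [-0.6, 0.6, -0.7]
grip_width: 42.4
grasp_force: 61.8
```

```bash
python3 -c "
from h import *
plan(413.7,278.6,37.8,83.6)
q=np.array([(468,67),(662,28),(668,103),(477,130)])/3.6+[90,100]
w=world('top',q,30);print('ivory',w.mean(0).round(1),cv2.minAreaRect(w.astype(np.float32)))"
```

```text
t 18.77 pos [414.6 277.8  41. ] yaw 83.6 j [ 0.59  0.44 -0.32  0.8  -0.    2.27] w 42.4 F [-0.6  0.6 -0.7]
turn units -0.001 then shift units [ 0.03  -0.04   0.128] tilt err units [ 0.008 -0.007 -0.   ]
ivory [689.2   8.7] ((690.9580078125, 8.075714111328125), (47.25344467163086, 122.51988983154297), 7.048459529876709)
```

carry_out(steps=[0.03,-0.04,0.06,0,0,0,0,0,0.05,0,0,0,0,0,0.04,0,0,0,0,0,0,0,0,0])

```text
t: 19.1
position: [413.6, 278.8, 37.2]
eef_rot: [0.0, 0.745, 0.667, 0.001]
contact_force: [-0.6, 0.9, 1.6]
grip_width: 42.7
grasp_force: 61.9
```

carry_out(steps=[0,0,0.03,0,0,0,0,0,0.02,0,0,0,0,0,0,0,0,0])

```text
t: 19.35
position: [413.7, 278.8, 37.2]
eef_rot: [0.0, 0.745, 0.667, 0.001]
contact_force: [-4.2, -1.5, 11.7]
grip_width: 42.9
grasp_force: 63.3
```

carry_out(steps=[0,0,0,0,0,0,0,0,0,0,0,0,0,0,0,0,0,0,0,0,0,0,0,0,0,0,-0.3,0,0,0,0,0,-0.6,0,0,0,0,0,-1,0,0,-0.8,0,0,-1,0,0,-1,0,0,-1,0,0,-1,0,0,-1,0,0,-1,0,0,0,0,0,-1,0,0,0,0,0,-1,0,0,0,0,0,-1,0,0,0,0,0,-1,0,0,0,0,0,-1,0,0,0,0,0,-1,0,0,0,0,0,-1,0,0,0,0,0,-1,0,0,0,0,0,-1,0,0,0,0,0,-1], fingers=60)

```text
t: 21.02
position: [413.1, 278.4, 158.2]
eef_rot: [-0.0, 0.235, 0.972, -0.0]
contact_force: [0.3, -0.5, -0.3]
grip_width: 60.0
grasp_force: 0.0
```

```bash
python3 -c "
from h import *
plan(467.6,53.4,50,185.4)
"
```

```text
t 21.02 pos [413.1 278.4 158.2] yaw 152.85 j [ 0.59  0.3  -0.18  1.09  0.    1.07] w 60.0 F [ 0.3 -0.5 -0.3]
turn units -6.509 then shift units [-1.324 -9.163  4.327] tilt err units [-0.    -0.001  0.   ]
```

carry_out(steps=[0,0,0,0,0,-0.93,0,0,0,0,0,-0.93,0,0,0,0,0,-0.93,0,0,0,0,0,-0.93,0,0,0,0,0,-0.93,0,0,0,0,0,-0.93,0,0,0,0,0,-0.93,-0.132,-0.916,0,0,0,0,-0.132,-0.916,0,0,0,0,-0.132,-0.916,0,0,0,0,-0.132,-0.916,0,0,0,0,-0.132,-0.916,0,0,0,0,-0.132,-0.916,0,0,0,0,-0.132,-0.916,0,0,0,0,-0.132,-0.916,0,0,0,0,-0.132,-0.916,0,0,0,0,-0.132,-0.916,0,0,0,0,0,0,0.6,0,0,0,0,0,0.6,0,0,0,0,0,0.6,0,0,0])

```text
t: 22.68
position: [467.1, 52.7, 113.0]
eef_rot: [0.001, -0.044, 0.999, 0.0]
contact_force: [0.0, 0.2, 0.0]
grip_width: 60.0
grasp_force: 0.0
```

```bash
python3 -c "
from h import *
plan(467.6,53.4,38,185.4)
p=optics.camera('top')[0];np.savez('top6.npz',p=p)
a=cv2.resize(p[95:155,200:300,::-1],(500,300),interpolation=cv2.INTER_CUBIC)
b=cv2.resize(p[220:280,90:190,::-1],(500,300),interpolation=cv2.INTER_CUBIC)
cv2.imwrite('pics/t7.png',np.vstack([a,b]))
"
```

```text
t 22.68 pos [467.1  52.7 113. ] yaw -174.93 j [ 0.11  0.3  -0.32  0.95  0.    0.02] w 60.0 F [0.  0.2 0. ]
turn units -0.066 then shift units [-0.02   0.027  2.998] tilt err units [0.001 0.014 0.   ]
```

View pics/t7.png

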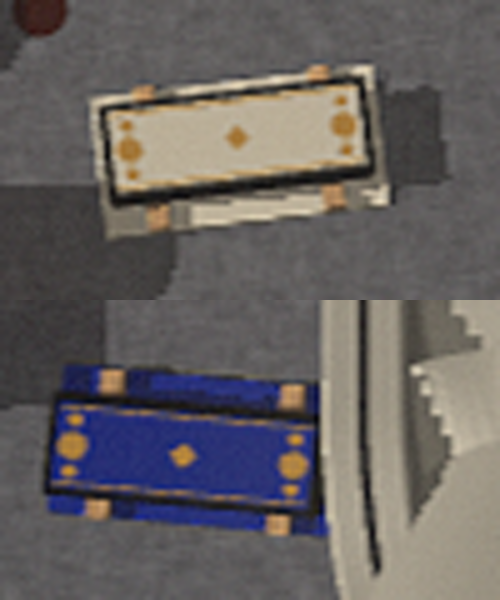

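Diamonds mark the panel centres: ivory at crop (237,137), blue at (181,156 in the lower half). I'll convert both and descend on red at the same time.

```bash
python3 -c "
from h import *
print(world('top',[(247.4,122.4),(126.2,251.2)],30).round(1))
# orange from top3 crop diamond (636,98)
print(world('top',[(210+636/3.6,140+98/3.6)],30).round(1))
p=np.load('top5.npz')['p']
# diamonds red (505,444) teal (632,433) in t6
print(world('top',[(90+505/3.6,100+444/3.6),(90+632/3.6,100+433/3.6)],26).round(1))"
```

```text
[[690.   10.1]
 [411.7 279.2]]
[[ 582.5 -296.4]]
[[466.7  52.5]
 [471.5 -25.1]]
```

carry_out(steps=[-0.02,0.03,0.6,0,0,-0.07,0,0,0.8,0,0,0,0,0,0.8,0,0,0,0,0,0.4,0,0,0,0,0,0.2,0,0,0,0,0,0,0,0,0,0,0,0,0,0,0])

```text
t: 23.32
position: [467.5, 54.2, 43.4]
eef_rot: [0.0, -0.048, 0.999, 0.0]
contact_force: [1.0, -0.4, 0.7]
grip_width: 60.1
grasp_force: 0.0
```

Every placement is within about 2 mm. Down 5 mm more, then grip red.

carry_out(steps=[0,0,0.12,0,0,0,0,0,0.08,0,0,0,0,0,0,0,0,0])

```text
t: 23.57
position: [467.3, 54.2, 38.1]
eef_rot: [0.0, -0.048, 0.999, 0.0]
contact_force: [0.4, 0.4, -0.1]
grip_width: 60.2
grasp_force: 0.0
```

carry_out(steps=[0,0,0,0,0,0,0,0,0,0,0,0,0,0,0,0,0,0,0,0,0,0,0,0,0,0,0,0,0,0,0,0,0,0,0,0], fingers=25)

```text
t: 24.07
position: [467.5, 54.1, 38.5]
eef_rot: [0.001, -0.048, 0.999, -0.0]
contact_force: [-1.5, 0.1, 5.8]
grip_width: 42.6
grasp_force: 61.6
```

carry_out(steps=[0,0,-0.3,0,0,0,0,0,-0.5,0,0,0,0,0,-0.8,0,0,-0.95,0,0,-0.8,0,0,-0.95,0,0,-0.8,0,0,-0.95,0,0,-0.8,0,0,-0.95,0,0,0,0,0,-0.95,0,0,0,0,0,-0.95,0,0,0,0,0,-0.95,0,0,0,0,0,-0.95,0,0,0,0,0,-0.95,0,0,0,0,0,-0.95,0,0,0,0,0,-0.95,0,0,0,0,0,-0.95,0,0,0,0,0,-0.95,0,0,0,0,0,-0.95,0,0,0,0,0,-0.95,0,0,0,0,0,-0.95])

```text
t: 25.57
position: [466.7, 54.1, 137.9]
eef_rot: [-0.0, -0.654, 0.756, 0.0]
contact_force: [-0.0, 0.5, -1.2]
grip_width: 42.2
grasp_force: 61.0
```

```bash
python3 -c "
from h import *
plan(573.7,314.9,46,261.5)
p=optics.camera('side')[0]
cv2.imwrite('pics/s8.png',cv2.resize(p[150:270,200:350,::-1],(700,560),interpolation=cv2.INTER_CUBIC))"
```

```text
t 25.57 pos [466.7  54.1 137.9] yaw -98.25 j [ 0.12  0.27 -0.28  1.02  0.   -1.31] w 42.2 F [-0.   0.5 -1.2]
turn units 0.049 then shift units [-10.949  -2.693   3.672] tilt err units [ 0.008 -0.001 -0.   ]
```

View pics/s8.png

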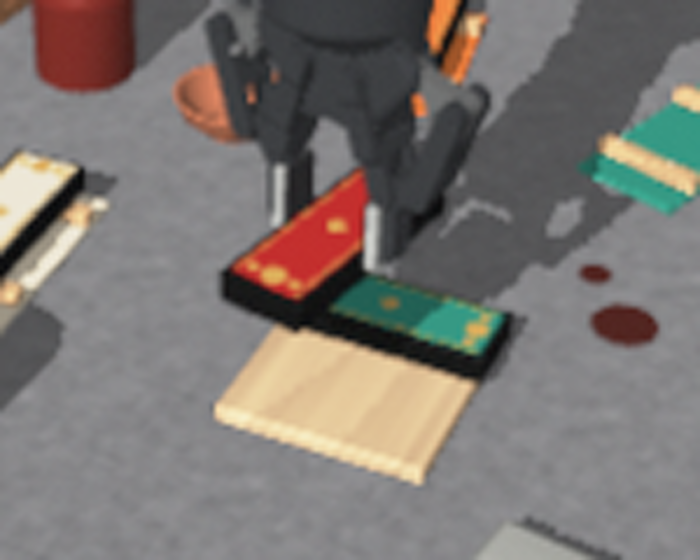

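Red is held level above the pallet and teal is undisturbed. Carrying red to its stand.

carry_out(steps=[-0.912,-0.224,0,0,0,0.05,-0.912,-0.224,0,0,0,0,-0.912,-0.224,0,0,0,0,-0.912,-0.224,0,0,0,0,-0.912,-0.224,0,0,0,0,-0.912,-0.224,0,0,0,0,-0.912,-0.224,0,0,0,0,-0.912,-0.224,0,0,0,0,-0.912,-0.224,0,0,0,0,-0.912,-0.224,0,0,0,0,-0.912,-0.224,0,0,0,0,-0.912,-0.224,0,0,0,0,0,0,0.6,0,0,0,0,0,0.8,0,0,0,0,0,0.8,0,0,0,0,0,0.6,0,0,0,0,0,0.4,0,0,0,0,0,0.2,0,0,0,0,0,0,0,0,0])

```text
t: 27.2
position: [574.2, 313.9, 51.4]
eef_rot: [-0.001, -0.651, 0.759, 0.0]
contact_force: [-0.3, -0.1, -0.5]
grip_width: 42.4
grasp_force: 61.1
```

```bash
python3 -c "
from h import *
plan(573.7,314.9,42.5,261.5)
p=optics.camera('top')[0]
print(fit(p,'teal',(248,222),45,26))"
```

```text
t 27.2 pos [574.2 313.9  51.4] yaw -98.79 j [ 0.5   0.69  0.16  1.05  0.   -0.92] w 42.4 F [-0.3 -0.1 -0.5]
turn units -0.057 then shift units [-0.039  0.024  0.357] tilt err units [ 0.025 -0.019 -0.   ]
[472.5 -24.  114.   38.    2.3]
```

carry_out(steps=[-0.04,0.02,0.15,0,0,-0.05,0,0,0.1,0,0,0,0,0,0.05,0,0,0,0,0,0.03,0,0,0,0,0,0,0,0,0])

```text
t: 27.67
position: [574.7, 315.4, 44.7]
eef_rot: [0.0, -0.653, 0.758, -0.0]
contact_force: [-0.4, -0.4, -0.2]
grip_width: 42.6
grasp_force: 61.1
```

carry_out(steps=[0,0,0.03,0,0,0,0,0,0.02,0,0,0,0,0,0,0,0,0])

```text
t: 27.92
position: [574.6, 315.4, 43.3]
eef_rot: [0.0, -0.653, 0.758, 0.0]
contact_force: [0.4, 0.2, -0.6]
grip_width: 42.2
grasp_force: 61.1
```

carry_out(steps=[0,0.03,0.03,0,0,0,0,0,0.03,0,0,0,0,0,0.02,0,0,0,0,0,0,0,0,0])

```text
t: 28.25
position: [574.0, 315.6, 42.6]
eef_rot: [0.0, -0.653, 0.758, -0.0]
contact_force: [-2.7, -1.2, 5.6]
grip_width: 41.9
grasp_force: 61.7
```

carry_out(steps=[0,0,0,0,0,0,0,0,0,0,0,0,0,0,0,0,0,0,0,0,0,0,0,0,0,0,-0.3,0,0,0,0,0,-0.6,0,0,0,0,0,-1,0,0,1,0,0,-1,0,0,1,0,0,-1,0,0,1,0,0,0,0,0,1,0,0,0,0,0,1,0,0,0,0,0,1,0,0,0,0,0,1,0,0,0,0,0,1,0,0,0,0,0,1,0,0,0,0,0,1,0,0,0,0,0,1,0,0,0,0,0,1,0,0,0,0,0,1,0,0,0,0,0,1], fingers=60)

```text
t: 29.92
position: [574.0, 315.6, 139.3]
eef_rot: [0.0, -0.098, 0.995, 0.0]
contact_force: [-0.2, 0.0, 0.0]
grip_width: 59.7
grasp_force: 0.0
```

```bash
python3 -c "
from h import *
plan(472.2,-24.4,38,182.3)"
```

```text
t 29.92 pos [574.  315.6 139.3] yaw -168.74 j [0.5  0.61 0.27 1.23 0.   0.31] w 59.7 F [-0.2  0.   0. ]
turn units 1.792 then shift units [  4.614 -13.425   4.05 ] tilt err units [0.002 0.004 0.   ]
```

carry_out(steps=[0,0,0,0,0,0.9,0,0,0,0,0,0.9,0.33,-0.959,0,0,0,0,0.33,-0.959,0,0,0,0,0.33,-0.959,0,0,0,0,0.33,-0.959,0,0,0,0,0.33,-0.959,0,0,0,0,0.33,-0.959,0,0,0,0,0.33,-0.959,0,0,0,0,0.33,-0.959,0,0,0,0,0.33,-0.959,0,0,0,0,0.33,-0.959,0,0,0,0,0.33,-0.959,0,0,0,0,0.33,-0.959,0,0,0,0,0.33,-0.959,0,0,0,0,0.33,-0.959,0,0,0,0,0,0,0.4,0,0,0,0,0,0.5,0,0,0,0,0,0.4,0,0,0,0,0,0,0,0,0])

```text
t: 31.58
position: [471.9, -25.1, 105.2]
eef_rot: [-0.001, -0.022, 1.0, 0.0]
contact_force: [-0.4, -0.3, 0.4]
grip_width: 59.9
grasp_force: 0.0
```

```bash
python3 -c "
from h import *
plan(472.2,-24.4,38.2,182.3)"
```

```text
t 31.58 pos [471.9 -25.1 105.2] yaw -177.53 j [-0.05  0.32 -0.32  0.94  0.   -0.1 ] w 59.9 F [-0.4 -0.3  0.4]
turn units 0.034 then shift units [-0.02   0.027  2.679] tilt err units [ 0.003 -0.032 -0.   ]
```

carry_out(steps=[-0.02,0.02,0.6,0,0,0.03,0,0,0.8,0,0,0,0,0,0.7,0,0,0,0,0,0.4,0,0,0,0,0,0.16,0,0,0,0,0,0,0,0,0,0,0,0,0,0,0])

```text
t: 32.17
position: [474.3, -24.3, 40.6]
eef_rot: [0.001, -0.021, 1.0, -0.0]
contact_force: [0.4, -0.7, 0.4]
grip_width: 59.8
grasp_force: 0.0
```

carry_out(steps=[0,0,0,0,0,0,0,0,0,0,0,0,0,0,0,0,0,0,0,0,0,0,0,0,0,0,0,0,0,0,0,0,0,0,0,0], fingers=25)

```text
t: 32.67
position: [474.8, -24.4, 41.4]
eef_rot: [0.001, -0.021, 1.0, -0.0]
contact_force: [-0.9, 0.5, 6.2]
grip_width: 42.2
grasp_force: 61.2
```

carry_out(steps=[0,0,-0.3,0,0,0,0,0,-0.5,0,0,0,0,0,-0.8,0,0,-0.95,0,0,-0.8,0,0,-0.95,0,0,-0.8,0,0,-0.95,0,0,0,0,0,-0.95,0,0,0,0,0,-0.95,0,0,0,0,0,-0.95,0,0,0,0,0,-0.95,0,0,0,0,0,-0.95,0,0,0,0,0,-0.95,0,0,0,0,0,-0.95,0,0,0,0,0,-0.95,0,0,0,0,0,-0.95,0,0,0,0,0,-0.95,0,0,0,0,0,-0.95,0,0,0,0,0,-0.95,0,0,0,0,0,-0.4])

```text
t: 34.17
position: [473.6, -24.3, 120.4]
eef_rot: [0.0, -0.614, 0.789, -0.0]
contact_force: [0.7, 0.2, -0.7]
grip_width: 42.2
grasp_force: 61.1
```

```bash
python3 -c "
from h import *
plan(398.7,-278.1,48,255.2)
p=optics.camera('top')[0];np.savez('top8.npz',p=p)
b=cv2.resize(p[145:275,75:225,::-1],(690,598),interpolation=cv2.INTER_CUBIC)
cv2.imwrite('pics/t9.png',b)
p=optics.camera('side')[0];cv2.imwrite('pics/s9.png',cv2.resize(p[140:240,220:370,::-1],(600,400)))"
```

```text
t 34.17 pos [473.6 -24.3 120.4] yaw -104.2 j [-0.05  0.3  -0.29  0.98  0.   -1.37] w 42.2 F [ 0.7  0.2 -0.7]
turn units 0.12 then shift units [10.58   0.306  2.896] tilt err units [-0.004  0.001 -0.   ]
```

View pics/t9.png

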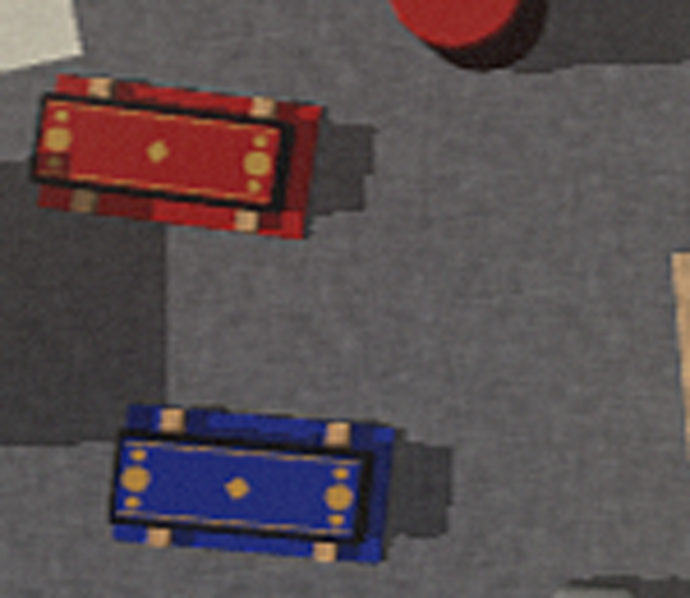

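View pics/s9.png

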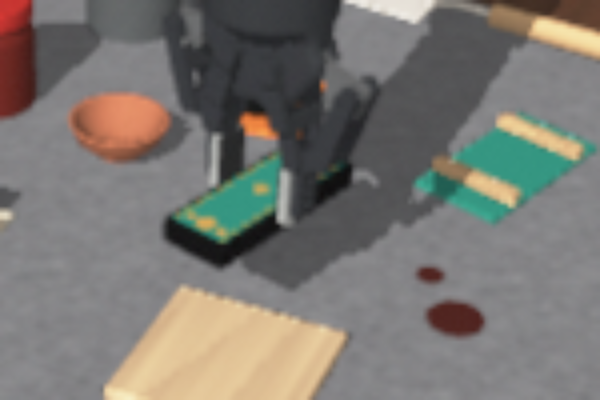

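Red and blue lie on their stands (diamonds at crop (157,151) and (237,488)), and teal is held level. Carrying teal to its stand.

carry_out(steps=[0,0,0,0,0,0.12,0.962,0.028,0,0,0,0,0.962,0.028,0,0,0,0,0.962,0.028,0,0,0,0,0.962,0.028,0,0,0,0,0.962,0.028,0,0,0,0,0.962,0.028,0,0,0,0,0.962,0.028,0,0,0,0,0.962,0.028,0,0,0,0,0.962,0.028,0,0,0,0,0.962,0.028,0,0,0,0,0.962,0.028,0,0,0,0,0,0,0.6,0,0,0,0,0,0.8,0,0,0,0,0,0.6,0,0,0,0,0,0.4,0,0,0,0,0,0.2,0,0,0,0,0,0,0,0,0,0,0,0,0,0,0])

```text
t: 35.85
position: [398.1, -277.9, 55.1]
eef_rot: [0.0, -0.609, 0.793, -0.0]
contact_force: [1.0, 0.4, -0.7]
grip_width: 41.8
grasp_force: 61.1
```

```bash
python3 -c "
from h import *
plan(398.7,-278.1,45.5,255.2)
print(world('top',[(109.1,177.8),(126.5,251.1)],30).round(1))"
```

```text
t 35.85 pos [ 398.1 -277.9   55.1] yaw -104.99 j [-0.61  0.4  -0.35  0.82 -0.   -1.92] w 41.8 F [ 1.   0.4 -0.7]
turn units -0.038 then shift units [ 0.002 -0.025  0.385] tilt err units [-0.003 -0.001  0.   ]
[[572.8 316.7]
 [411.9 278.5]]
```

carry_out(steps=[0,-0.02,0.2,0,0,-0.04,0,0,0.1,0,0,0,0,0,0.05,0,0,0,0,0,0,0,0,0,0,0,0,0,0,0])

```text
t: 36.27
position: [398.4, -278.0, 46.2]
eef_rot: [0.0, -0.61, 0.792, -0.0]
contact_force: [0.9, -0.5, -1.2]
grip_width: 41.7
grasp_force: 61.1
```

carry_out(steps=[0,0,0.03,0,0,0,0,0,0.02,0,0,0,0,0,0,0,0,0])

```text
t: 36.52
position: [398.5, -278.2, 45.4]
eef_rot: [0.0, -0.61, 0.792, -0.0]
contact_force: [-0.5, 0.2, 3.5]
grip_width: 42.3
grasp_force: 61.5
```

carry_out(steps=[0,0,0.02,0,0,0,0,0,0,0,0,0,0,0,0,0,0,0])

```text
t: 36.77
position: [398.5, -278.2, 45.3]
eef_rot: [0.0, -0.61, 0.792, -0.0]
contact_force: [-2.2, 0.6, 7.4]
grip_width: 42.3
grasp_force: 62.0
```

carry_out(steps=[0,0,0,0,0,0,0,0,0,0,0,0,0,0,0,0,0,0,0,0,0,0,0,0,0,0,-0.3,0,0,0,0,0,-0.6,0,0,0,0,0,-1,0,0,0,0,0,-1,0,0,0,0,0,-1,0,0,0,-0.8,0,-0.5,0,0,0,-0.8,0,-0.5,0,0,0,-0.8,0,0,0,0,0,-0.8,0,0,0,0,0,-0.8,0,0,0,0,0,-0.8,0,0,0,0,0,-0.8,0,0,0,0,0,-0.8,0,0,0,0,0,-0.8,0,0,0,0,0,0,0,0,0,0,0], fingers=60)

```text
t: 38.35
position: [444.8, -101.4, 167.3]
eef_rot: [0.001, -0.612, 0.791, 0.0]
contact_force: [0.1, 0.2, -0.4]
grip_width: 60.0
grasp_force: 0.0
```

```bash
python3 -c "
from h import *
p=optics.camera('top')[0]
cv2.imwrite('pics/t10.png',cv2.resize(p[140:280,330:430,::-1],(428,600),interpolation=cv2.INTER_CUBIC))
p=optics.camera('side')[0];cv2.imwrite('pics/s10.png',cv2.resize(p[100:384,100:400,::-1],(630,596),interpolation=cv2.INTER_CUBIC))"
```

```text
(no output)
```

View pics/t10.png

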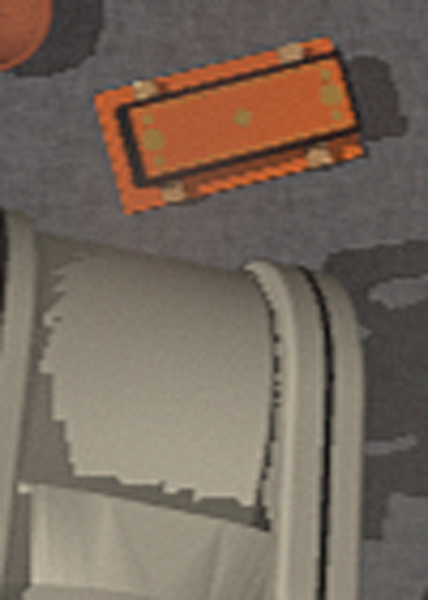

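View pics/s10.png

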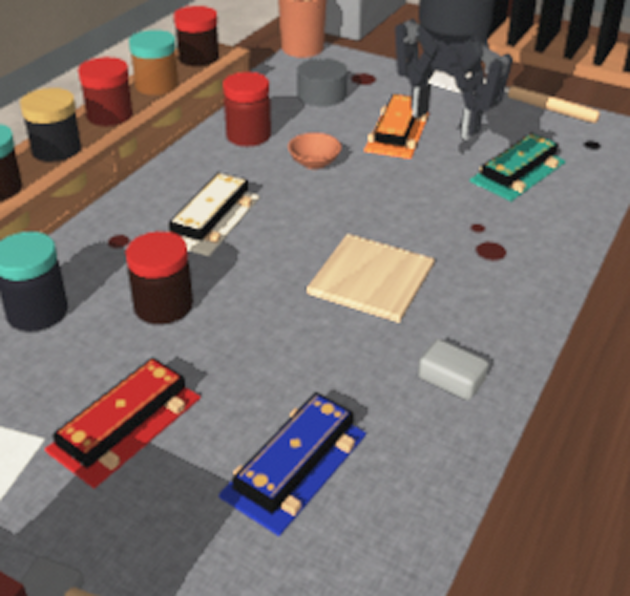

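The side view shows all five panels flat on their own stands, with the teal diamond at crop (521,157). I'll check teal numerically before handing in.

```bash
python3 -c "
from h import *
for n,u,v in(('teal',521,157),('blue',296,443),('ivory',210,203)): print(n,world('side',(100+u/2.1,100+v/2.098),30).round(1))
s=r.read_state();print(s['t'],abs(s['qd']).max())"
```

```text
teal [[ 394.2 -268.7]]
blue [[412.7 278.7]]
ivory [[684.9  17.6]]
38.45 0.031053758254045095
```

The side view is coarse at that range, and the arm covers teal in the top view. I'll move aside and look from above.

carry_out(steps=[-0.9,0,0,0,0,0,-0.9,0,0,0,0,0,-0.9,0,0,0,0,0,-0.9,0,0,0,0,0,-0.9,0,0,0,0,0,-0.9,0,0,0,0,0,-0.9,0,0,0,0,0,0,0,0,0,0,0])

```text
t: 39.12
position: [485.7, 50.2, 167.1]
eef_rot: [0.001, -0.611, 0.792, 0.0]
contact_force: [-0.6, -0.8, 0.0]
grip_width: 60.2
grasp_force: 0.0
```

```bash
python3 -c "
from h import *
p=optics.camera('top')[0]
c=p[225:275,345:415,::-1]
cv2.imwrite('pics/t11.png',cv2.resize(c,(700,500),interpolation=cv2.INTER_CUBIC))"
```

```text
(no output)
```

View pics/t11.png

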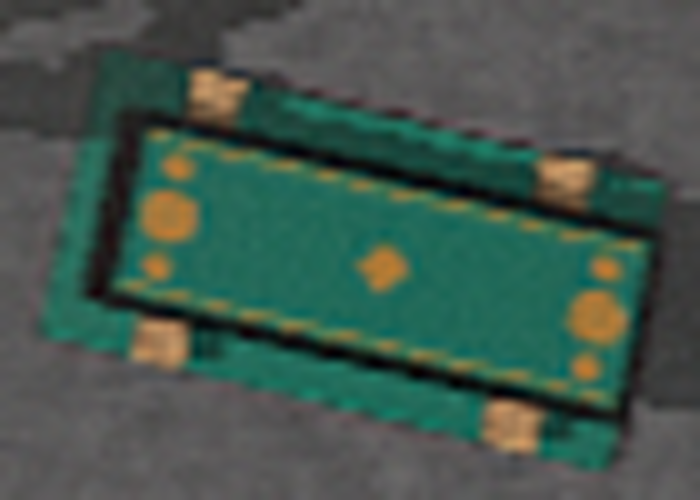

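The teal diamond is at crop (384,268), which is pixel (383.4, 251.8).

```bash
python3 -c "
from h import *
w=world('top',[(383.4,251.8),(383.4+22.0,251.8+4.8)],30);print(w.round(1),np.degrees(np.arctan2(*(w[0]-w[1])[::-1])))
if np.hypot(*(w[0]-[398.1,-280.4]))<4: print(r.close_job())"
```

```text
[[ 396.8 -280.6]
 [ 385.2 -328.3]] 76.36820830439918
the job is handed in; nothing more can be done
None
```

All five panels are flat on the stands of their own colours, each within about 2 mm of centre by the top camera, taken off layer by layer and set down without dropping; handed in at about 39 s.

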